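# Function-check the widest breaker in the service van

## Task

Function-check the widest of the three black breaker units on the van's bench, just with the fingertips: press its round test button gently all the way in and let it come back out, then do the same with the oblong reset button at its other end, and withdraw. Leave the unit standing where it is, do not touch the other two units, and leave everything else on the bench as it lies.

Things in the scene. Friction and masses are not known exactly. Their poses are not given: they have to be found in the camera images.
- wide: the widest of the three breaker units, the one to be tested: 84 mm wide (its y). Standing loose on the bench at any yaw, in any place of the row of three. 110 mm long (its x) and 65 mm high, black. A round test button (22 mm across) is on its top at x = +32 mm and an oblong reset button (14 mm along x, 34 mm along y) at x = -32 mm, both off-white and 10 mm proud of the top. Its origin is the centre of its underside; z is up
- middle: the middle-width breaker unit, to be left alone: 62 mm wide (its y). Same length, height and buttons as the widest. Its origin is the centre of its underside; z is up
- narrow: the narrowest breaker unit, to be left alone: 46 mm wide (its y). Same length, height and buttons as the widest. Its origin is the centre of its underside; z is up
- wide_test_top (a point): centre of the top face of the widest unit's round test button, 75 mm above the bench when the button is out; moves down with it
- wide_reset_top (a point): centre of the top face of the widest unit's oblong reset button, 75 mm above the bench when the button is out; moves down with it
- wide_test (a joint): travel of the test button of the wide unit: 0 out, 0.006 m fully in; sprung, starts to move at 2 N and takes 5 N fully in, comes back out by itself
- wide_reset (a joint): travel of the reset button of the wide unit: 0 out, 0.006 m fully in; sprung, starts to move at 2 N and takes 5 N fully in, comes back out by itself
- middle_test (a joint): travel of the test button of the middle unit: 0 out, 0.006 m fully in; sprung, starts to move at 2 N and takes 5 N fully in, comes back out by itself
- middle_reset (a joint): travel of the reset button of the middle unit: 0 out, 0.006 m fully in; sprung, starts to move at 2 N and takes 5 N fully in, comes back out by itself
- narrow_test (a joint): travel of the test button of the narrow unit: 0 out, 0.006 m fully in; sprung, starts to move at 2 N and takes 5 N fully in, comes back out by itself
- narrow_reset (a joint): travel of the reset button of the narrow unit: 0 out, 0.006 m fully in; sprung, starts to move at 2 N and takes 5 N fully in, comes back out by itself
- coupling_a_center (a point): steel conduit coupling (short tube, 28 mm across, 45 mm tall) standing on end in a gap between two units; point half-way up its axis; leave alone
- coupling_b_center (a point): a second, equal coupling standing in the other gap; point half-way up its axis; leave alone
- screwdriver: screwdriver with a black handle, 190 mm long, lying to the left of the units; leave alone
- tape_roll: black roll of insulating tape, 100 mm across, 19 mm high, lying flat beyond the units; origin under its centre; leave alone
- carton: cardboard carton 120 x 160 x 60 mm high, beyond the units; origin under its centre; leave alone
- tape_measure: grey tape measure, 70 x 40 x 66 mm high, to the right of the units; origin under its centre; leave alone
There are look-alikes about, which are no part of the job. What is shaped like the wide but green or red is not meant.

How it is judged:
On the way, in this order (a step that is already met when the one before it is completed fails the run):
1. the round test button of the widest unit is pressed in (at least 4.5 of its 6 mm) (value of joint wide_test above 0.0045 m), for 0.1 s.
2. the test button has come back out (value of joint each of wide_test, wide_reset below 0.001 m), for 0.05 s.
3. the oblong reset button of the widest unit is pressed in (at least 4.5 of its 6 mm) (value of joint wide_reset above 0.0045 m), for 0.1 s.
At the end, for the whole second after the job is handed in: All six buttons are out (within 1 mm); the widest unit stands upright and at rest within 20 mm of where it was, the other two units within 10 mm and the other loose things within 15 mm of where they were (all of step 2 and value of joint each of middle_test, middle_reset, narrow_test, narrow_reset below 0.001 m and distance of wide from where it was at the start of the episode below 0.02 m and angle between wide's own z axis and vertical below 0.1 rad and linear speed of wide below 0.01 m/s and distance of each of middle, narrow from where it was at the start of the episode below 0.01 m and distance of each of coupling_a_center, coupling_b_center, screwdriver, tape_roll, carton, tape_measure from where it was at the start of the episode below 0.015 m); the robot touches nothing.
It fails at once if the robot touches one of the other two units (contact force between any of the arm, the fingers and middle above 0.5 N or contact force between any of the arm, the fingers and narrow above 0.5 N).
It fails at once if both buttons of the widest unit are pressed at once (value of joint each of wide_test, wide_reset above 0.002 m).
It fails at once if the widest unit is lifted more than 8 mm, tipped, or pushed more than 20 mm away (height (world z) of wide above 0.008 m or angle between wide's own z axis and vertical above 0.2 rad or distance of wide from where it was at the start of the episode above 0.02 m).
It fails at once if the widest unit is pressed with more than 30 N (contact force between any of the fingers, the arm and wide above 30 N).
It fails at once if another loose thing is moved more than 15 mm or another unit more than 10 mm (distance of any of coupling_a_center, coupling_b_center, screwdriver, tape_roll, carton, tape_measure from where it was at the start of the episode above 0.015 m or distance of any of middle, narrow from where it was at the start of the episode above 0.01 m).
It also fails if it takes over 40 s, if anything falls off the work surface, if the arm or the gripper's body presses on something with over 40 N, if the wrist force passes 120 N, or if a joint passes its speed limit or range.

## Robot

A 6-joint arm with a two-finger parallel gripper is mounted at the origin on the work surface. World frame = base frame: x ahead of the robot, y to its left, z up, the work surface at z = 0. Lengths are in m, angles in rad, forces in N, time in s.
With the tool pointing down it reaches from about 0.4 to 0.825 m from the base axis. Payload 7 kg.
Tool frame: the origin (TCP) lies midway between the tips of the shut fingers; the grasp point (between the pads) lies arm.hold_point_z behind it (arm.hold_point_z is the distance from the TCP to the grasp point, in m); z points along the fingers, y is the line along which they close (so a half turn about z gives the same grasp; the last joint's range is limited). The gripper opens to 88 mm and grips with 3 to 60 N. Pads are 19 mm wide; open, the fingers measure 130 mm over their backs; the gripper's body (78 mm by 193 mm) begins 47 mm behind the grasp point.
Start: joints at [-0.941, 0.359, 0.012, 0, -1.224, -0.288], TCP at [0.226, -0.636, 0.227] pointing down, gripper open.
Joint ranges: [-3.07, 3.07], [-1.43, 2.12], [-1.02, 1.25], [-3.03, 1.67], [-3.05, -0], [-3.03, 3.03]. Speed limits (rad/s): [2.39, 2.39, 3.01, 3.14, 3.14, 3.14].

## Interface

Orientations are given as [roll, pitch, yaw] about the fixed x, y, z axes, in that order (R = Rz(yaw) Ry(pitch) Rx(roll)).
In Python, from station import arm gives the robot as it stands.
- The arm moves only by the shell command python3 -m crank 'ROWS' [OPENING] [FORCE]. ROWS is JSON, a list that holds one entry, the list of rows, each a list of 4 numbers: the shift along the tool's x, y, z in units of 25 mm (1.0 is 25 mm), then the turn about the tool's z in units of 5 degrees (1.0 is 5 degrees). A call has 1 to 12 rows; each row is the pose to reach, as a shift and turn from the pose commanded when the call began, along the tool's axes at that moment; what a row does not reach only later rows make up. A row lasts 1/8 s, in which the tool goes at most 62.5 mm and 10.7 degrees, less where a joint would pass 70% of its speed; a pose out of reach is approached as far as the arm can. A call with a gripper value outside its range is refused whole. OPENING is the closure, from 0 (fully open) to 1 (shut), set as the call begins (- or left out, the last holds). The fingers move at their own pace and stop on an object; FORCE is the grip in N (left out, the last holds). Time passes only in rows, so rows that repeat a pose let the fingers close. It gives the time, the measured TCP pose, the force, the opening and the grip force at its end, in the units of the state.
- arm.get_state(): the state, without advancing time (a new reading comes with each control period).
- arm.grab_frame(name): name is "side" or "top" or "wrist"; returns (picture, depth): 384x512x3 uint8, red, green, blue; 384x512 float32, m along the optical axis (not along the pixel's ray), 0 where there is no reading.
- arm.get_calibration(name): a dict with "mtx" (3x3 intrinsics, pixels), "k1" (the pictures are not rectified: a ray, as slopes to the right and down, at radius r is drawn at 1 + k1 r^2 times it, then the intrinsics apply), "R" (3x3) and "t" (3): a world point X has camera coordinates R X + t; the wrist camera has in their place "mount" (4x4, takes a point from camera to tool coordinates, whose origin is the TCP and whose axes are the flange's). Camera axes: x right, y down, z forward; pixel columns grow to the right and rows downward; lengths in m; the calibration is good to about 2 mm. A picture is of the moment at which its call begins: read the wrist's pose just before it. get_calibration takes no time and is no camera call.
- arm.job_done(): hands the job in; it is judged then, once.
Trained networks look in the newest picture that a camera, given by its name, has taken for a name from the list of things; names that differ only in an ending like _2 or _b are one class to them, and where a whole thing is asked for, a point or a joint stands for the part that bears it (a point fixed in the world has none). Each returns a list of dicts, best first, with "score" (0 to 1); they miss things now and then, are a little off and sometimes report something else, mostly with a low value. They report only what shows in the picture. A call takes as long as a camera call. They do not tell look-alikes from the thing itself.
- arm.recognise(thing, camera): "extent" ([left, top, width, height] in pixels, round what is visible of it).
- arm.trace(thing, camera): "mask" (384x512 bool, what is visible of it) and "extent" ([left, top, width, height] in pixels, round what is visible of it).
The state is a dict: "t": time; "q": joint angles; "qd": joint speeds; "joint_efforts": joint torques, N m; "eef_pos": TCP position; "ee_rot": TCP orientation; "force": force on the tool from outside, world axes, zero at the start; "moment": the same for the moment, N m; "width": finger opening in m; "gripper_force": force on a finger pad.
Only numpy, scipy, OpenCV 4.12 (cv2) and the standard library are available. Lean on these libraries where they do the work, as an engineer would, in place of code of your own. Each camera call takes 0.05 s, during which the arm holds its last target. There are 200 camera calls.

## Working session

There is one attempt and no reset: what is moved stays moved. The work goes in short steps, Python scripts to look and compute and a shell command to move; the robot and the scene stay as the last step left them, time stands still between calls to the robot, and variables do not carry over. Pictures are saved under pics/ and viewed, at most 10 in all, crops included, and the job is handed in when it is done.

```bash
mkdir -p pics; cat > h.py <<'E'
import numpy as np, cv2
from station import arm
from scipy.spatial.transform import Rotation as Ro
def cam(name, st=None):
    c=arm.get_calibration(name)
    if 'R' in c and 'mount' not in c:
        R=np.array(c['R']);t=np.array(c['t']); return c,R.T,-R.T@t
    st=st or arm.get_state()
    T=np.eye(4);r=np.array(st['ee_rot']); T[:3,:3]=Ro.from_euler('xyz',r).as_matrix() if r.shape==(3,) else r
    T[:3,3]=st['eef_pos']; M=T@np.array(c['mount']); return c,M[:3,:3],M[:3,3]
def rays(c,uv):
    return cv2.undistortPoints(np.array(uv,float).reshape(-1,1,2),np.array(c['mtx']),np.array([c['k1'],0,0,0.])).reshape(-1,2)
def world(name,uv,depth=None,z=None,st=None):
    c,R,o=cam(name,st); d=np.c_[rays(c,uv),np.ones(len(np.array(uv).reshape(-1,2)))]@R.T
    s=np.array(depth) if depth is not None else (z-o[2])/d[:,2]
    return o+d*np.reshape(s,(-1,1))
E
python3 - <<'E'
from h import *
print(arm.get_state())
for n in('top','side'):
    im,d=arm.grab_frame(n); cv2.imwrite(f'pics/{n}0.png',im[:,:,::-1])
    np.savez(f'{n}0.npz',im=im,d=d)
    for th in ('wide','middle','narrow','wide_test_top'):
        for r in arm.trace(th,n)[:4]:
            m=r['mask']; v,u=np.nonzero(m&(d>0)); 
            if len(u)<10: continue
            P=world(n,np.c_[u,v],depth=d[v,u]); 
            P=P[P[:,2]>.055]
            if len(P)<5: print(n,th,'low',r['extent']);continue
            print(n,th,round(r['score'],2),np.round(r['extent']),np.median(P,0).round(3),[ (a[0],a[1]) for a in [np.round(cv2.minAreaRect(P[:,:2].astype(np.float32)*1000)[k],1) for k in(0,1)]],cv2.minAreaRect(P[:,:2].astype(np.float32)*1000)[2])
E
```

```text
{'t': 0.0, 'q': array([-9.40902907e-01,  3.59403410e-01,  1.10967756e-02, -3.77337246e-04,
       -1.22411263e+00, -2.88110759e-01]), 'qd': array([ 0.00061645,  0.00022814,  0.00066752, -0.00024167, -0.00018177,
        0.00029336]), 'joint_efforts': array([-1.64651410e-03, -5.82718956e+01,  2.93042958e+01,  6.99677020e+00,
        6.79421137e-03, -1.34868901e-04]), 'eef_pos': array([ 0.22607021, -0.63550714,  0.22562361]), 'ee_rot': array([ 3.13993581e+00, -1.21090940e-04, -2.79993839e+00]), 'force': array([ 0.1977593 , -0.15461344, -0.08948991]), 'moment': array([-0.01967184,  0.05186492,  0.0477618 ]), 'gripper_force': 0.0, 'width': 0.08771273393440607}
top wide 0.91 [344. 231.  47.  34.] [ 0.35  -0.316  0.065] [(np.float64(350.7), np.float64(-316.7)), (np.float64(83.9), np.float64(95.6))] 5.428349494934082
top wide 0.9 [274. 234.  53.  50.] [ 0.321 -0.122  0.065] [(np.float64(321.3), np.float64(-122.7)), (np.float64(84.1), np.float64(94.1))] 32.990577697753906
top wide low [284.1, 196.3, 16.4, 12.9]
top wide 0.61 [233. 149.  45.  42.] [ 0.572 -0.012  0.065] [(np.float64(574.8), n
[... 2293 characters left out ...]

side narrow 0.94 [273. 147.  26.  35.] [ 0.48  -0.215  0.067] [(np.float64(480.8), np.float64(-219.9)), (np.float64(94.5), np.float64(45.9))] 82.3287353515625
side wide_test_top 0.66 [307. 304.  17.  11.] [0.312 0.256 0.075] [(np.float64(312.1), np.float64(254.7)), (np.float64(20.0), np.float64(19.8))] 65.31359100341797
side wide_test_top 0.63 [275. 207.  11.  12.] [0.447 0.025 0.076] [(np.float64(447.6), np.float64(22.2)), (np.float64(20.1), np.float64(19.9))] 77.07302856445312
side wide_test_top low [274.5, 181.9, 7.4, 14.8]
side wide_test_top 0.45 [338. 189.  11.   7.] [ 0.303 -0.091  0.076] [(np.float64(303.4), np.float64(-94.2)), (np.float64(16.0), np.float64(19.8))] 6.4153008460998535
```

View pics/top0.png

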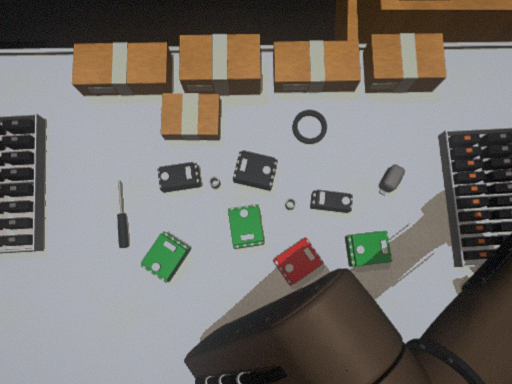

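View pics/side0.png

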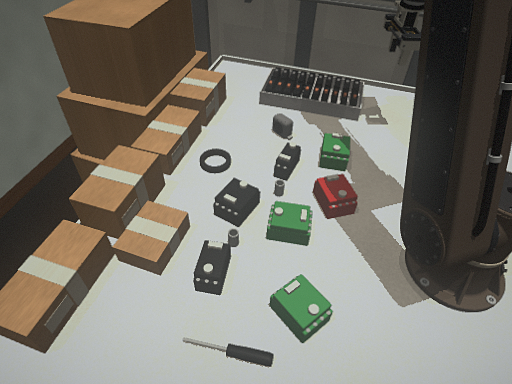

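The only black wide unit is at about (0.574, −0.012) (top view px (256,170)). Its test button is on the right at px (267,170) and its reset on the left at px (243,165). The green and red units of the same shape are decoys. I'll go above the test button with the fingers shut and their closing line across the unit.

```bash
python3 -m crank '[[[-20.8,17.8,1,-11.2],[-20.8,17.8,1,-11.2],[-20.8,17.8,1,-11.2],[-20.8,17.8,1,-11.2],[-20.8,17.8,1,-11.2],[-20.8,17.8,1,-11.2],[-20.8,17.8,1,-11.2],[-20.8,17.8,1,-11.2],[-20.8,17.8,1,-11.2],[-20.8,17.8,1,-11.2],[-20.8,17.8,1,-11.2],[-20.8,17.8,1,-11.2]]]' 1 10
cat > look.py <<'E'
import sys
from h import *
st=arm.get_state(); im,d=arm.grab_frame('wrist'); cv2.imwrite(f'pics/{sys.argv[1]}.png',im[:,:,::-1])
print(st['eef_pos'],st['ee_rot'],st['force'],st['width'])
c,R,o=cam('wrist',st)
v,u=np.nonzero(d>0); P=world('wrist',np.c_[u,v],depth=d[v,u],st=st)
col=im[v,u].astype(int)
k=(P[:,2]>.069)&(P[:,2]<.081)&(col.min(1)>90)&(np.hypot(P[:,0]-.574,P[:,1]+.012)<.075)
m=np.zeros(d.shape,np.uint8); m[v[k],u[k]]=1
n,l,s,_=cv2.connectedComponentsWithStats(m)
for i in range(1,n):
    if s[i,4]>40:
        q=l[v,u]==i; r=cv2.minAreaRect(P[q][:,:2].astype(np.float32)*1000)
        print('blob',s[i],np.median(P[q],0).round(4),np.round(r[0],1),np.round(r[1],1),round(r[2],1))
        w=np.array([*np.array(r[0])/1000,.075]); T=Ro.from_euler('xyz',st['ee_rot']).as_matrix()
        print('  units to go',((w-st['eef_pos'])@T/.025).round(2))
E
python3 look.py w1
```

```text
t: 2.0
eef_pos: [0.5686, -0.0392, 0.201]
ee_rot: [3.142, -0.0, -1.818]
force: [0.1, -1.2, -0.0]
width: 0.0005
gripper_force: 0.0
[ 0.56860407 -0.03916148  0.20103211] [ 3.14151692e+00 -6.07406047e-05 -1.81839685e+00] [ 0.12493053 -1.17369763 -0.00671656] 0.00046019568265345725
blob [250 174  19  20 294] [ 0.5664 -0.0419  0.0751] [566.5 -41.7] [21.3 19.9] 77.0
  units to go [0.12 0.06 5.04]
```

View pics/w1.png

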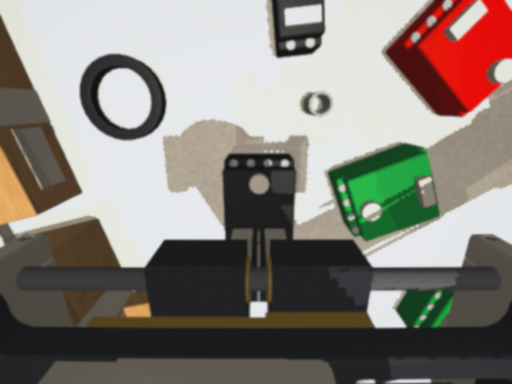

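The wrist view shows the black unit with its round test button at px (259,183), measured at (0.5665, −0.0417, 0.075). That is 3 mm from the TCP. I'll correct, come down and press in stages.

```bash
python3 -m crank '[[[0.12,0.06,2,0],[0.12,0.06,4,0],[0.12,0.06,4.6,0],[0.12,0.06,4.8,0],[0.12,0.06,4.8,0],[0.12,0.06,4.8,0]]]'
python3 -m crank '[[[0,0,0.1,0],[0,0,0.2,0],[0,0,0.28,0],[0,0,0.34,0],[0,0,0.34,0],[0,0,0.34,0]]]'
```

```text
t: 2.8
eef_pos: [0.5658, -0.0448, 0.0832]
ee_rot: [-3.139, 0.001, -1.822]
force: [0.2, -0.6, 0.1]
width: 0.0005
gripper_force: 0.0
t: 3.55
eef_pos: [0.5648, -0.0449, 0.0731]
ee_rot: [3.142, -0.0, -1.822]
force: [-1.8, 1.6, 2.9]
width: 0.0008
gripper_force: 1.5
```

```bash
python3 -m crank '[[[0,0,0.05,0],[0,0,0.1,0],[0,0,0.14,0],[0,0,0.16,0],[0,0,0.16,0],[0,0,0.16,0]]]'
```

```text
t: 4.3
eef_pos: [0.5648, -0.0449, 0.0693]
ee_rot: [-3.141, 0.0, -1.822]
force: [-2.4, 0.9, 6.7]
width: 0.0001
gripper_force: 3.2
```

```bash
python3 -m crank '[[[0,0,0.02,0],[0,0,0.03,0],[0,0,0.03,0],[0,0,0.03,0]]]'
python3 -m crank '[[[0,0,-0.2,0],[0,0,-0.6,0],[0,0,-2,0],[0,0,-5,0],[0,0,-5,0],[0,0,-5,0],[0,0,-5,0]]]'; python3 look.py w2
```

```text
t: 4.8
eef_pos: [0.5649, -0.0449, 0.0692]
ee_rot: [-3.141, 0.0, -1.822]
force: [-4.7, 2.0, 11.5]
width: 0.0008
gripper_force: 6.1
t: 5.68
eef_pos: [0.5638, -0.045, 0.1918]
ee_rot: [3.139, -0.001, -1.823]
force: [-0.3, -0.2, 0.4]
width: 0.0006
gripper_force: 0.0
[ 0.56382949 -0.04502824  0.19178008] [ 3.13929661e+00 -7.23697288e-04 -1.82274217e+00] [-0.29325049 -0.19739901  0.37553501] 0.0005975563222660566
blob [246 183  20  20 305] [ 0.5665 -0.0423  0.0752] [566.5 -41.9] [21.  20.4] 32.7
  units to go [-0.15 -0.08  4.67]
```

Test button bottomed (11.5 N), and it is back out at z 0.075 with the unit unmoved. Next I move 64 mm along the unit to the reset button.

```bash
python3 -m crank '[[[-1.3,-0.08,0,0],[-2.7,-0.08,0,0],[-2.7,-0.08,0,0],[-2.7,-0.08,0,0],[-2.7,-0.08,0,0]]]'; python3 look.py w3
```

```text
t: 6.35
eef_pos: [0.5831, 0.0193, 0.1928]
ee_rot: [3.141, -0.001, -1.823]
force: [-0.4, -0.0, 0.1]
width: 0.0001
gripper_force: 0.0
[0.58310003 0.01927304 0.19277174] [ 3.14066142e+00 -6.37756752e-04 -1.82302376e+00] [-0.42044603 -0.0397637   0.10277295] 0.00010162942173322966
blob [248 118  22  22 374] [ 0.5664 -0.0417  0.0752] [566.6 -41.4] [20.7 21.2] 76.2
  units to go [2.51 0.03 4.71]
blob [243 183  32  13 412] [0.5823 0.0199 0.0751] [582.3  20. ] [13.7 33.6] 75.8
  units to go [-0.02  0.03  4.71]
```

View pics/w3.png

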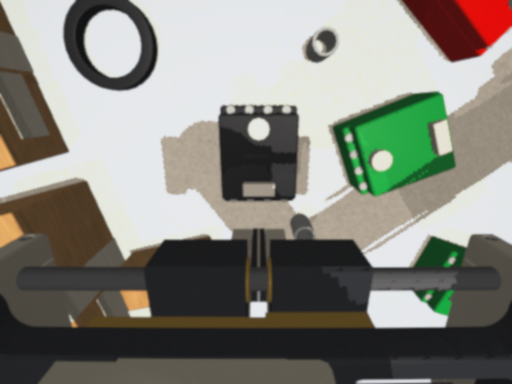

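The reset button is at px (259,189), 14 × 34 mm, right under the TCP, and both buttons are out. I'll come down and press.

```bash
python3 -m crank '[[[0,0,2,0],[0,0,3.6,0],[0,0,4.2,0],[0,0,4.4,0],[0,0,4.4,0],[0,0,4.4,0]]]'
python3 -m crank '[[[0,0,0.1,0],[0,0,0.2,0],[0,0,0.28,0],[0,0,0.34,0],[0,0,0.34,0],[0,0,0.34,0]]]'
```

```text
t: 7.15
eef_pos: [0.5844, 0.0202, 0.0847]
ee_rot: [-3.14, 0.001, -1.822]
force: [-0.0, 0.2, 0.5]
width: 0.0004
gripper_force: 0.0
t: 7.9
eef_pos: [0.5835, 0.0199, 0.0749]
ee_rot: [3.141, -0.0, -1.822]
force: [-1.1, -0.7, 1.9]
width: 0.0005
gripper_force: 1.1
```

```bash
python3 -m crank '[[[0,0,0.06,0],[0,0,0.12,0],[0,0,0.17,0],[0,0,0.21,0],[0,0,0.24,0],[0,0,0.24,0],[0,0,0.24,0]]]'
```

```text
t: 8.78
eef_pos: [0.5835, 0.0199, 0.0693]
ee_rot: [-3.141, -0.0, -1.822]
force: [-3.3, 0.3, 8.3]
width: 0.0004
gripper_force: 4.0
```

```bash
python3 -m crank '[[[0,0,0.02,0],[0,0,0.02,0],[0,0,0.02,0]]]'
python3 -m crank '[[[0,0,-0.2,0],[0,0,-0.6,0],[0,0,-2,0],[0,0,-5,0],[0,0,-5,0],[0,0,-5,0],[0,0,-5,0],[0,0,-5,0]]]'; python3 look.py w4
```

```text
t: 9.15
eef_pos: [0.5836, 0.0199, 0.0692]
ee_rot: [-3.141, 0.0, -1.822]
force: [-5.5, 0.4, 11.7]
width: 0.0006
gripper_force: 5.9
t: 10.15
eef_pos: [0.5828, 0.0197, 0.1917]
ee_rot: [3.139, -0.001, -1.823]
force: [0.3, 0.1, -0.8]
width: 0.0006
gripper_force: 0.0
[0.58280936 0.01974645 0.19171061] [ 3.13928972e+00 -1.40885670e-03 -1.82251939e+00] [ 0.31232496  0.09836615 -0.83529686] 0.0006323829475882793
blob [248 117  21  23 375] [ 0.5664 -0.0417  0.0752] [566.5 -41.7] [21.4 20.1] 76.1
  units to go [2.53 0.01 4.67]
blob [243 183  32  13 398] [0.5822 0.0197 0.0752] [581.9  20.3] [13.8 33.2] 75.8
  units to go [-0.02  0.03  4.67]
```

Both buttons are out, the unit is unmoved and the arm is clear.

```bash
python3 -c "
from station import arm
print(arm.job_done())"
```

```text
the job is handed in; nothing more can be done
None
```

I pressed the wide unit's test button and then its reset button fully in (about 12 N at most), both came back out, the unit did not measurably move, the arm withdrew clear, and the job is handed in; no verdict was returned.

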